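# Lock the strainer collar, then hold the parts washer's lid open

## Task

Make the parts washer ready for its basket to be taken out: first, with the lid still shut, turn the lock collar of the strainer beside the tank clockwise (seen from above) until its rib lines up with the fixed rib on the cap, then raise the tank's lid and hold it open at 50 degrees, so that its wet underside drips back into the tank. The lid falls shut if let go, so finish while still holding it steady at that angle, and leave the bottle, can, piston and wrench around the washer where they are.

Things in the scene. Friction and masses are not known exactly. Their poses are not given: they have to be found in the camera images.
- tank: Fixed green bench-top parts washer: open steel box 260 (x) by 340 (y) by 120 (z) mm; origin at the centre of its underside, z up, own -x is its front, roughly facing the robot. The strainer stands off its own +y side: an upright canister 44 mm in diameter, axis at x -60, y +255 mm in the tank's frame, 85 mm from the tank's wall, joined by a pipe lower than 50 mm above the bench.
- collar_grip (a point): Centre of the lock collar, on its axis, half-way up (100 mm above the bench): a captive knurled aluminium ring, 52 mm outer diameter, 24 mm high, on top of the narrower canister. The fixed cap in its middle (32 mm wide) rises to 119 mm. Pinch it from above across its diameter clear of the lug, or push the lug. About 0.12 N m turns it; it stays where left.
- collar_lug (a point): Outer end of the collar's one lug, 41 mm from the axis, half-way up the collar; the lug is 9 mm wide, 16 mm high and stands 15 mm out of the ring. A small raised rib on the collar's top lies in line with it.
- strainer_mark (a point): Outer end of the raised rib on the fixed cap, 15 mm from the collar's axis towards the tank's own -x and 117 mm above the bench. The collar is locked when its lug and rib lie in the same direction from the axis as this rib.
- collar_turn (a joint): Turn of the lock collar in rad, grows clockwise seen from above; 1.25 is locked (lug in line with the fixed rib), a stop stands at 1.31. It starts unlocked, between 0 and 0.4.
- lid: The tank's flat green lid, 272 by 352 by 8 mm, 0.5 to 0.9 kg. Origin on the hinge line, along the tank's own y on its far (+x) upper edge, 120 mm above the bench, 130 mm from the tank's centre. Shut, its axes are the tank's and the panel reaches to x = -266 mm. It turns about its own y as it opens.
- lid_handle (a point): Middle of the handle bar: a round steel bar of 12 mm diameter, 140 mm long along the lid's own y between two posts, its centre line 55 mm over the lid's underside (47 mm over its top face), 215 mm from the hinge line. With the lid shut it is about 175 mm above the bench.
- lid_angle (a joint): Opening of the lid in rad: 0 shut, grows as the front edge rises, 0.873 is 50 degrees; free to 1.75. The hinge has next to no friction: the lid falls shut when let go (2 to 6 N at the handle lift it).
- bottle_center (a point): Centre of a loose white plastic bottle, 66 mm in diameter, 170 mm tall, at the washer's -y side or behind the strainer (it may change places with the can); to be left alone.
- piston_center (a point): Centre of a loose aluminium piston, 80 mm in diameter, 64 mm tall, beyond the strainer; to be left alone.
- wrench_grip (a point): Grip of a loose steel wrench, 180 mm long, lying flat along the tank's y in front of the washer; to be left alone.
- can_center (a point): Centre of a loose plain steel can, 70 mm in diameter, 100 mm tall, behind the strainer or at the washer's -y side (it may change places with the bottle); to be left alone.

How it is judged:
By the outcome, as a careful person would: the job done as asked, in the order asked, and still so for the second after the job is handed in, while the arm keeps its last pose, push and grip.
It also fails if it takes over 45 s, if anything falls off the work surface, if the arm or the gripper's body presses on something with over 40 N, if the wrist force passes 120 N, or if a joint passes its speed limit or range.

## Robot

A 6-joint arm with a two-finger parallel gripper is mounted at the origin on the work surface. World frame = base frame: x ahead of the robot, y to its left, z up, the work surface at z = 0. Lengths are in m, angles in rad, forces in N, time in s.
With the tool pointing down it reaches from about 0.425 to 0.925 m from the base axis. Payload 12.5 kg.
Tool frame: the origin (TCP) lies on the centre line of the jaws, within the pads' length; the fingertips stand 14 mm ahead of it and the grasp point (between the pads) lies 5 mm behind it; z points along the fingers, y is the line along which they close (so a half turn about z gives the same grasp; the last joint's range is limited). The gripper opens to 85 mm and grips with 20 to 120 N. Pads are 22 mm wide; open, the fingers measure 114 mm over their backs; the gripper's body (76 mm by 85 mm) begins 54 mm behind the grasp point. The pads swing forward as they close: fully open they stand 13 mm farther back than shut.
Start: joints at [-1.267, 0.491, 1.559, -0, 1.092, -0.106], TCP at [0.249, -0.573, 0.245] pointing down, gripper open.
Joint ranges: [-3.1, 3.1], [-0.84, 2.19], [0.05, 2.79], [-1.13, 4.28], [0.06, 2.93], [-2.69, 2.69]. Speed limits (rad/s): [2.22, 2.22, 2.79, 3.14, 3.14, 3.14].

## Interface

Orientations are given as a rotation vector (axis times angle).
In Python, from plant import ctrl gives the robot as it stands.
- The arm moves only by the tool arm_command, never from a script. Its argument "steps" is a list of rows, each a list of 7 numbers: the shift along the tool's x, y, z in m, then the turn, a rotation vector about the tool's x, y, z in rad, then the closure, from -1 (fully open) to 1 (shut). In form: [[dx, dy, dz, wx, wy, wz, fingers], ...]. A call has 1 to 12 rows; each row shifts and turns the commanded pose from where the row before left it, along the tool's axes as they then stand; what a row does not reach is not made up. A row lasts 1/10 s, in which the tool goes at most 50 mm and 8.59 degrees, less where a joint would pass 70% of its speed; a pose out of reach is approached as far as the arm can. A call with a gripper value outside its range is refused whole. The fingers move at their own pace and stop on an object; "grip_force" is the grip in N (left out, the last holds). Time passes only in rows, so rows that do not move let the fingers close. It gives the time, the measured TCP pose, the force, the opening and the grip force at its end, in the units of the state.
- ctrl.observe(): the state, without advancing time (a new reading comes with each control period).
- ctrl.grab_frame(name): name is "side" or "top" or "wrist"; returns a dict with "frame" (400x640x3 uint8, red, green, blue), "z_map" (400x640 float32, m along the optical axis (not along the pixel's ray), 0 where there is no reading), "fx", "fy", "cx", "cy" (pixels), "rvec" (rotation vector, rad) and "tvec" (3), from world to camera coordinates, as OpenCV has them; the wrist camera has in their place "hand_eye" (4x4, takes a point from camera to tool coordinates, whose origin is the TCP and whose axes are the flange's). Camera axes: x right, y down, z forward; pixel columns grow to the right and rows downward; lengths in m; the calibration is good to about 2 mm. A picture is of the moment at which its call begins: read the wrist's pose just before it.
- ctrl.sign_off(): hands the job in; it is judged then, once.
The state is a dict: "time_s": time; "joints": joint angles; "qd": joint speeds; "joint_efforts": joint torques, N m; "tcp_pos": TCP position; "eef_rot": TCP orientation; "contact_force": force on the tool from outside, world axes, zero at the start; "wrist_torque": the same for the moment, N m; "gripper_width": finger opening in m; "grip_force": force on a finger pad.
Only numpy, scipy, OpenCV 4.12 (cv2) and the standard library are available. Lean on these libraries where they do the work, as an engineer would, in place of code of your own. Each camera call takes 0.05 s, during which the arm holds its last target. There are 200 camera calls.

## Working session

There is one attempt and no reset: what is moved stays moved. The work goes in short steps, Python scripts to look and compute and a tool call to move; the robot and the scene stay as the last step left them, time stands still between calls to the robot, and variables do not carry over. Pictures are saved under pics/ and viewed, at most 10 in all, crops included, and the job is handed in when it is done.

Besides the shell and the picture viewer there is one more tool, called after "Emit:" by a JSON object that holds its "op" and its "data", one argument or row to a line. arm_command: Moves the arm, as the interface text tells. Its arguments: {"type":"object","properties":{"steps":{"type":"array","items":{"type":"array","items":{"type":"number"}}},"grip_force":{"type":"number"}},"required":["steps"]}

```bash
ls; mkdir -p pics; cat > h.py <<'E'
import numpy as np, cv2
from scipy.spatial.transform import Rotation as R
from plant import ctrl
def cloud(f):
    z=f["z_map"]; v,u=np.mgrid[:z.shape[0],:z.shape[1]]
    c=np.stack([(u-f["cx"])/f["fx"]*z,(v-f["cy"])/f["fy"]*z,z],-1)
    if "rvec" in f:
        Rm=cv2.Rodrigues(np.array(f["rvec"],float))[0]; p=(c-np.array(f["tvec"]).ravel())@Rm
    else:
        s=f["state"]; H=np.array(f["hand_eye"]); p=c@H[:3,:3].T+H[:3,3]
        p=p@R.from_rotvec(s["eef_rot"]).as_matrix().T+np.array(s["tcp_pos"])
    p[z==0]=np.nan
    return p
def grab(n):
    s=ctrl.observe(); f=ctrl.grab_frame(n); f["state"]=s; return f
E
python3 - <<'E'
from h import *
print(ctrl.observe())
for n in ("top","side"):
    f=grab(n); cv2.imwrite(f"pics/{n}0.png",f["frame"][:,:,::-1]); np.savez(f"{n}0.npz",p=cloud(f),rgb=f["frame"])
    print(n,f["fx"],f["rvec"],f["tvec"])
E
```

```text
pics
{'time_s': 0.0, 'joints': array([-1.26661304e+00,  4.91548052e-01,  1.55945673e+00,  1.32335183e-05,
        1.09172475e+00, -1.05585470e-01]), 'qd': array([ 0.00096249,  0.00016547,  0.00020547,  0.00017337,  0.00071428,
       -0.00064651]), 'joint_efforts': array([ 3.30219864e-04, -6.18445230e+01, -2.61591589e+01, -1.26590230e-04,
        4.02910096e-03, -1.63732545e-05]), 'tcp_pos': array([ 0.24896392, -0.57303362,  0.24473238]), 'eef_rot': array([-3.07477791e+00, -6.38929662e-01,  1.58629941e-04]), 'contact_force': array([ 0.73020047, -0.65365753, -0.19170676]), 'wrist_torque': array([ 0.0236467 ,  0.05039267, -0.02392105]), 'grip_force': 0.0, 'gripper_width': 0.08554402824776362}
top 385.9269292725104 [ 2.17673741 -2.17884936  0.1226308 ] [0.01289329 0.57577006 0.96932534]
side 429.0965845212755 [ 0.25536624 -2.89488307  1.07242672] [0.57749708 0.12070432 1.10359598]
```

View pics/top0.png

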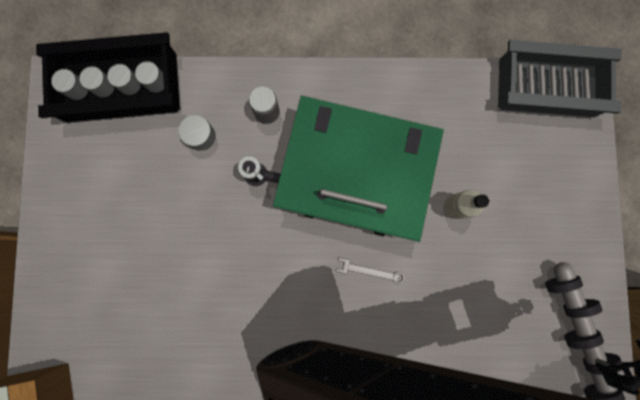

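View pics/side0.png

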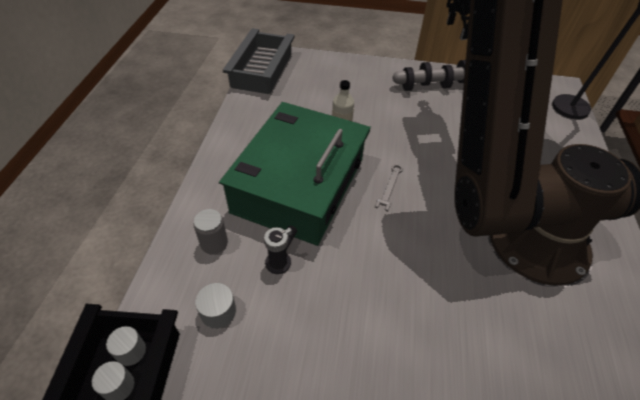

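The top view shows the green lid with corners at about (301,97), (443,128), (420,240) and (275,208), and the handle from (318,193) to (385,208). The collar is at (250,168) with its lug pointing to about (262,178). The can is at (263,103), the piston at (196,132), the bottle at (470,203) and the wrench at (370,270). The side view agrees: collar at (277,237), lug at (289,231).

```bash
python3 - <<'E'
from h import *
d=np.load("top0.npz");p=d["p"];rgb=d["rgb"].astype(int)
g=(rgb[...,1]>rgb[...,0]*1.5)&(p[...,2]>.115)&(p[...,2]<.14)
P=p[g]; print("lid z",np.median(P[:,2]),len(P))
r=cv2.minAreaRect((P[:,:2]*1000).astype(np.float32)); print(r, cv2.boxPoints(r))
m=(p[...,2]>.155)&(p[...,2]<.2)&(np.abs(p[...,0]-r[0][0]/1000)<.2)&(np.abs(p[...,1]-r[0][1]/1000)<.15)
H=p[m]; rh=cv2.minAreaRect((H[:,:2]*1000).astype(np.float32)); print("handle",rh,H.mean(0),H[:,2].max())
d2=np.load("side0.npz")
for nm,q in (("top",p),("side",d2["p"])):
    c=p[168,250]
    m=(np.hypot(q[...,0]-c[0],q[...,1]-c[1])<.07)&(q[...,2]>.085)&(q[...,2]<.13)
    C=q[m]; C=C[np.lexsort(C.T)]; print(nm,c,len(C),C.mean(0)); print(np.round(cv2.minEnclosingCircle((C[:,:2]*1000).astype(np.float32)),1) if 0 else cv2.minEnclosingCircle((C[:,:2]*1000).astype(np.float32)))
    np.save(nm+"C.npy",C)
for n,(u,v) in dict(can=(263,98),piston=(195,130),bottle=(481,201),wr=(370,271)).items(): print(n,p[v,u])
img=d["rgb"][140:200,220:300,::-1]; a=cv2.resize(img,None,fx=5,fy=5,interpolation=cv2.INTER_CUBIC)
b=cv2.resize(d2["rgb"][215:275,250:310,::-1],(300,300),interpolation=cv2.INTER_CUBIC)
cv2.imwrite("pics/crop.png",np.hstack([a,b]))
E
```

```text
lid z 0.12740395484205846 15728
((639.0999755859375, -80.74293518066406), (350.2664794921875, 273.37115478515625), 76.35888671875) [[ 464.96667  -218.70016 ]
 [ 730.6266   -283.17188 ]
 [ 813.2333     57.214294]
 [ 547.57336   121.686005]]
handle ((558.822509765625, -61.18489074707031), (149.259033203125, 12.257116317749023), 76.32428741455078) [ 0.55827658 -0.06115976  0.17878711] 0.18403781730576227
top [0.63935223 0.17606414 0.11433541] 435 [0.63982065 0.17695781 0.11069414]
((638.8267211914062, 173.00308227539062), 33.52953338623047)
side [0.63935223 0.17606414 0.11433541] 514 [0.64443038 0.18455309 0.11020021]
((642.4920654296875, 176.4176788330078), 33.549095153808594)
can [0.81591854 0.1492886  0.1002004 ]
piston [0.74603318 0.325163   0.06141854]
bottle [ 0.5556392  -0.34841142  0.16801575]
wr [ 0.38798647 -0.12117718  0.00806101]
```

View pics/crop.png

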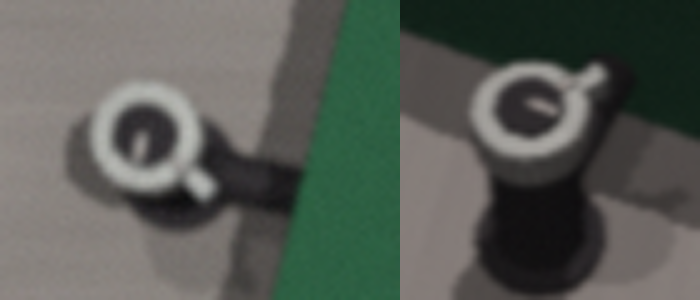

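The crop shows the collar centred at (145,137), its lug at (205,188) and the fixed rib pointing down and slightly left. About 63° of clockwise turn is needed. I'll move to a hover above the collar.

```bash
cat >> h.py <<'E'
def plan(pos,yaw=None,n=12,s=None):
    """rows (tool frame) from present pose to pos with tool down and tool-y at world angle yaw(deg)"""
    s=s or ctrl.observe(); R0=R.from_rotvec(s["eef_rot"]); p0=np.array(s["tcp_pos"])
    y=np.radians(yaw); Y=np.array([np.cos(y),np.sin(y),0]); Z=np.array([0,0,-1.]); X=np.cross(Y,Z)
    R1=R.from_matrix(np.stack([X,Y,Z],1)); w=(R0.inv()*R1).as_rotvec()
    print("n",n,"shift/row in present tool axes",np.round(R0.inv().apply(np.array(pos)-p0)/n,4),"turn/row",np.round(w/n,4),"total deg",np.round(np.degrees(w),1))
E
python3 - <<'E'
from h import *
plan([.641,.181,.28],-40.6,20)
C=np.load("topC.npy"); c=np.array([.641,.1813])
for nm in("topC.npy","sideC.npy"):
    C=np.load(nm);d=C[:,:2]-c;r=np.hypot(*d.T);k=r>.030;print(nm,k.sum(),np.degrees(np.arctan2(*d[k].mean(0)[::-1])),C[k].mean(0))
    from scipy.optimize import least_squares
    a=np.degrees(np.arctan2(d[:,1],d[:,0]))%360; k=(C[:,2]>.106)&(C[:,2]<.115)&((a<205)|(a>255)); print(k.sum(),C[k].mean(0),cv2.minEnclosingCircle((C[k,:2]*1000).astype(np.float32)))
E
```

```text
n 20 shift/row in present tool axes [ 0.033  -0.0268 -0.0017] turn/row [-0.     -0.     -0.0226] total deg [ -0.1  -0.  -25.9]
topC.npy 19 -128.12431284325856 [0.61821203 0.15226281 0.10579184]
262 [0.64477849 0.18139082 0.11125497] ((642.95166015625, 180.01576232910156), 26.901044845581055)
sideC.npy 51 -36.94815349633761 [0.65044173 0.17419853 0.10621852]
228 [0.64817026 0.18673864 0.11225164] ((647.9767456054688, 181.7108154296875), 27.4132080078125)
```

Emit:
{"op": "arm_command", "data": {
  "steps": [
    [0, 0, -0.035, 0, 0, 0, -1],
    [0.033, -0.027, 0, 0, 0, 0, -1],
    [0.033, -0.027, 0, 0, 0, 0, -1],
    [0.033, -0.027, 0, 0, 0, 0, -1],
    [0.033, -0.027, 0, 0, 0, 0, -1],
    [0.033, -0.027, 0, 0, 0, 0, -1],
    [0.033, -0.027, 0, 0, 0, 0, -1],
    [0.033, -0.027, 0, 0, 0, 0, -1],
    [0.033, -0.027, 0, 0, 0, 0, -1],
    [0.033, -0.027, 0, 0, 0, 0, -1],
    [0.033, -0.027, 0, 0, 0, 0, -1],
    [0.033, -0.027, 0, 0, 0, 0, -1]
  ]
}}

```text
time_s: 1.3
tcp_pos: [0.4641, -0.1545, 0.2802]
eef_rot: [-3.076, -0.639, 0.0]
contact_force: [0.6, -0.4, -0.4]
gripper_width: 0.0858
grip_force: 0.0
```

Emit:
{"op": "arm_command", "data": {
  "steps": [
    [0.033, -0.027, 0, 0, 0, 0, -1],
    [0.033, -0.027, 0, 0, 0, 0, -1],
    [0.033, -0.027, 0, 0, 0, 0, -1],
    [0.033, -0.027, 0, 0, 0, 0, -1],
    [0.033, -0.027, 0, 0, 0, 0, -1],
    [0.033, -0.027, 0, 0, 0, 0, -1],
    [0.033, -0.027, 0, 0, 0, 0, -1],
    [0.033, -0.027, 0, 0, 0, -0.12, -1],
    [0, 0, 0, 0, 0, -0.12, -1],
    [0, 0, 0, 0, 0, -0.11, -1],
    [0, 0, 0, 0, 0, -0.1, -1],
    [0, 0, 0, 0, 0, 0, -1]
  ]
}}

```text
time_s: 2.5
tcp_pos: [0.6196, 0.1472, 0.2798]
eef_rot: [-2.854, -1.312, 0.001]
contact_force: [0.3, 0.2, 0.0]
gripper_width: 0.0854
grip_force: 0.0
```

```bash
python3 - <<'E'
from h import *
f=grab("wrist"); s=f["state"]; print(s["time_s"],s["tcp_pos"],s["joints"]); p=cloud(f)
np.savez("w0.npz",p=p,rgb=f["frame"],H=f["hand_eye"],K=[f["fx"],f["fy"],f["cx"],f["cy"]],t=s["tcp_pos"],r=s["eef_rot"])
cv2.imwrite("pics/w0.png",f["frame"][:,:,::-1])
c=np.array([.641,.1813]);d=np.hypot(p[...,0]-c[0],p[...,1]-c[1])
m=(d<.06)&(p[...,2]>.08)&(p[...,2]<.125);C=p[m];print(len(C))
v,u=np.nonzero(m);print(u.min(),u.max(),v.min(),v.max())
plan([.641,.181,.20],-40.6,4)
E
```

```text
2.5 [0.6195975  0.14724391 0.27983591] [ 1.29686691e-01  4.78387697e-01  1.48369564e+00 -9.44873536e-05
  1.18031685e+00  8.38997872e-01]
2801
288 346 107 180
n 4 shift/row in present tool axes [ 0.0099 -0.0015  0.02  ] turn/row [-0.0001  0.0001 -0.0011] total deg [-0.   0.  -0.3]
```

View pics/w0.png

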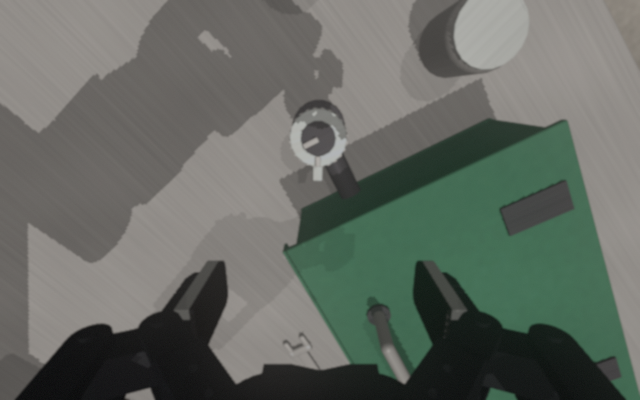

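The wrist view shows the collar ring centred at about (318,138), the lug pointing straight down at (318,175) and the fixed rib pointing to lower-left at about (308,146). I'll fit the ring and measure the turn.

```bash
cat >> h.py <<'E'
def collar(f_p,rgb,c0):
    from scipy.optimize import least_squares
    p=f_p; d=p[...,:2]-c0; r=np.hypot(d[...,0],d[...,1])
    m=(r<.05)&(p[...,2]>.105)&(p[...,2]<.116)&(rgb.min(-1)>120); C=p[m][:,:2]; c=np.array(c0,float)
    for _ in range(4):
        d=C-c; r=np.hypot(*d.T); L=d[r>.030].mean(0); la=np.arctan2(L[1],L[0])
        a=np.arctan2(d[:,1],d[:,0])-la; a=np.abs((a+np.pi)%(2*np.pi)-np.pi)
        # outer rim points per angular bin
        b=np.round(np.arctan2(d[:,1],d[:,0])*18/np.pi).astype(int); O=[]
        for k in np.unique(b):
            j=(b==k)&(a>.4)
            if j.sum()>2: O.append(C[j][np.argsort(r[j])[-2:]].mean(0))
        O=np.array(O); s=least_squares(lambda x:np.hypot(*(O-x[:2]).T)-x[2],[*c,.026],loss="soft_l1",f_scale=.001).x; c=s[:2]
    print("centre",s,"lug deg",np.degrees(la),"n",(r>.03).sum(),"to lock(166.4) cw deg",(np.degrees(la)-166.4)%360)
    return c
E
python3 - <<'E'
from h import *
d=np.load("w0.npz");collar(d["p"],d["rgb"],[.641,.181])
p=d["p"];rgb=d["rgb"].astype(int)
print(p[138,318],p[172,318])
# ray-based: ring centre and lug end pixel at z=.112/.108
def ray(u,v,z):
    fx,fy,cx,cy=d["K"];H=d["H"];Rw=R.from_rotvec(d["r"]).as_matrix()
    o=Rw@H[:3,3]+d["t"];q=Rw@H[:3,:3]@np.array([(u-cx)/fx,(v-cy)/fy,1]);return o+q*(z-o[2])/q[2]
for a in [(318,138,.112),(318,178,.108)]:print(ray(*a))
# yaw via lid edge
g=(rgb[...,1]>rgb[...,0]*1.4)&(p[...,2]>.122)&(p[...,2]<.132)
# lid's +y edge: pts where going out; use contour line (285,247)-(567,120)
a=ray(285,247,.128);b=ray(567,120,.128);e=b-a;print(a,b,np.degrees(np.arctan2(e[1],e[0])),np.linalg.norm(e))
E
```

```text
centre [0.6445612  0.18019666 0.02543029] lug deg -131.1930773498954 n 89 to lock(166.4) cw deg 62.406922650104605
[0.64612727 0.18079708 0.11473188] [0.62443401 0.15572777 0.106274  ]
[0.64587962 0.18054161 0.112     ]
[0.62089294 0.15159941 0.108     ]
[0.55621291 0.12453206 0.128     ] [0.8155718  0.05735664 0.128     ] -14.520840402219571 0.2679170979762979
```

```bash
python3 - <<'E'
from h import *
plan([.6437,.1805,.092],-41.2,1)
E
```

```text
n 1 shift/row in present tool axes [ 0.0411 -0.0036  0.1879] turn/row [-0.0004  0.0005  0.006 ] total deg [-0.   0.   0.3]
```

Emit:
{"op": "arm_command", "data": {
  "steps": [
    [0.021, -0.002, 0, 0, 0, 0.006, -1],
    [0.02, -0.0015, 0.02, 0, 0, 0, -1],
    [0, 0, 0.04, 0, 0, 0, -1],
    [0, 0, 0.04, 0, 0, 0, -1],
    [0, 0, 0.03, 0, 0, 0, -1],
    [0, 0, 0.02, 0, 0, 0, -1],
    [0, 0, 0.02, 0, 0, 0, -1],
    [0, 0, 0.018, 0, 0, 0, -1],
    [0, 0, 0, 0, 0, 0, -1]
  ]
}}

```text
time_s: 3.45
tcp_pos: [0.6429, 0.18, 0.0898]
eef_rot: [-2.861, -1.296, 0.006]
contact_force: [-0.3, 0.6, -0.5]
gripper_width: 0.0853
grip_force: 0.0
```

```bash
python3 - <<'E'
from h import *
s=ctrl.observe();print(s["tcp_pos"],s["contact_force"],s["joints"])
plan([.6437,.1805,.092],-41.2,1)
E
```

```text
[0.64287083 0.17996896 0.0898287 ] [-0.33493236  0.5808354  -0.51428961] [ 1.74115772e-01  7.21827306e-01  1.57869817e+00 -1.18522084e-04
  8.45262469e-01  8.94127268e-01]
n 1 shift/row in present tool axes [ 0.0009  0.0003 -0.0022] turn/row [-0.0026  0.0033 -0.0009] total deg [-0.1  0.2 -0. ]
```

Well placed. Closing gently.

Emit:
{"op": "arm_command", "data": {
  "grip_force": 30,
  "steps": [
    [0, 0, 0, 0, 0, 0, 1],
    [0, 0, 0, 0, 0, 0, 1],
    [0, 0, 0, 0, 0, 0, 1],
    [0, 0, 0, 0, 0, 0, 1],
    [0, 0, 0, 0, 0, 0, 1],
    [0, 0, 0, 0, 0, 0, 1]
  ]
}}

```text
time_s: 4.05
tcp_pos: [0.6449, 0.18, 0.0938]
eef_rot: [2.859, 1.3, 0.004]
contact_force: [2.9, -4.4, 7.3]
gripper_width: 0.0513
grip_force: 32.1
```

Emit:
{"op": "arm_command", "data": {
  "steps": [
    [0, 0, 0, 0, 0, 0.05, 1],
    [0, 0, 0, 0, 0, 0.1, 1],
    [0, 0, 0, 0, 0, 0.1, 1],
    [0, 0, 0, 0, 0, 0.1, 1],
    [0, 0, 0, 0, 0, 0.1, 1],
    [0, 0, 0, 0, 0, 0.05, 1],
    [0, 0, 0, 0, 0, 0, 1]
  ]
}}

```text
time_s: 4.75
tcp_pos: [0.6449, 0.1801, 0.0938]
eef_rot: [3.093, 0.549, 0.005]
contact_force: [1.3, -4.5, 7.3]
gripper_width: 0.0512
grip_force: 32.2
```

```bash
python3 - <<'E'
from h import *
s=ctrl.observe();print(s["tcp_pos"],s["contact_force"],s["wrist_torque"],s["joints"])
f=grab("top");collar(cloud(f),f["frame"],[.6437,.1805])
E
```

```text
[0.64489879 0.18006243 0.09377693] [ 1.2766118  -4.46783949  7.2552622 ] [-0.8328595 -0.3875377 -0.1144154] [ 1.73923076e-01  7.17137625e-01  1.57572676e+00 -8.43370887e-04
  8.45736364e-01  1.39358911e+00]h.py:27: RuntimeWarning: Mean of empty slice.
  d=C-c; r=np.hypot(*d.T); L=d[r>.030].mean(0); la=np.arctan2(L[1],L[0])
  ret = um.true_divide(
Traceback (most recent call last):
  File "h.py", line 34, in collar
    O=np.array(O); s=least_squares(lambda x:np.hypot(*(O-x[:2]).T)-x[2],[*c,.026],loss="soft_l1",f_scale=.001).x; c=s[:2]
                     ~~~~~~~~~~~~~^^^^^^^^^^^^^^^^^^^^^^^^^^^^^^^^^^^^^^^^^^^^^^^^^^^^^^^^^^^^^^^^^^^^^^^^^^^^
  File "h.py", line 34, in <lambda>
    O=np.array(O); s=least_squares(lambda x:np.hypot(*(O-x[:2]).T)-x[2],[*c,.026],loss="soft_l1",f_scale=.001).x; c=s[:2]
                                                       ~^~~~~~
ValueError: operands could not be broadcast together with shapes (0,) (2,)
```

The wrist torque of 0.114 N m about z means the collar is turning with the grip. I'll make the rest of the turn.

Emit:
{"op": "arm_command", "data": {
  "steps": [
    [0, 0, 0, 0, 0, 0.1, 1],
    [0, 0, 0, 0, 0, 0.1, 1],
    [0, 0, 0, 0, 0, 0.1, 1],
    [0, 0, 0, 0, 0, 0.1, 1],
    [0, 0, 0, 0, 0, 0.1, 1],
    [0, 0, 0, 0, 0, 0.08, 1],
    [0, 0, 0, 0, 0, 0, 1]
  ]
}}

```text
time_s: 5.5
tcp_pos: [0.6449, 0.1801, 0.0938]
eef_rot: [-3.121, 0.359, -0.005]
contact_force: [2.0, -4.2, 7.1]
gripper_width: 0.0513
grip_force: 32.2
```

```bash
python3 - <<'E'
from h import *
s=ctrl.observe();print(s["tcp_pos"],s["contact_force"],s["wrist_torque"],s["joints"][5])
E
```

```text
[0.64489566 0.18010608 0.09377665] [ 2.0284766  -4.23375987  7.09482391] [-0.8804545  -0.2868375  -0.12592271] 1.9745387989420466
```

Emit:
{"op": "arm_command", "data": {
  "steps": [
    [0, 0, 0, 0, 0, 0, -1],
    [0, 0, 0, 0, 0, 0, -1],
    [0, 0, 0, 0, 0, 0, -1],
    [0, 0, 0, 0, 0, 0, -1],
    [0, 0, -0.02, 0, 0, 0, -1],
    [0, 0, -0.04, 0, 0, 0, -1],
    [0, 0, -0.04, 0, 0, 0, -1],
    [-0.02, 0, -0.04, 0, 0, 0, -1],
    [-0.02, 0, -0.04, 0, 0, 0, -1],
    [-0.02, 0, -0.01, 0, 0, 0, -1],
    [0, 0, 0, 0, 0, 0, -1]
  ]
}}

```text
time_s: 6.6
tcp_pos: [0.5842, 0.1946, 0.2848]
eef_rot: [-3.121, 0.353, -0.005]
contact_force: [0.2, 0.4, -0.5]
gripper_width: 0.0854
grip_force: 0.0
```

```bash
python3 - <<'E'
from h import *
f=grab("wrist");s=f["state"];p=cloud(f);rgb=f["frame"];print(s["time_s"],s["tcp_pos"],s["contact_force"])
c=collar(p,rgb,[.6447,.1802])
d=p[...,:2]-c;m=(np.hypot(d[...,0],d[...,1])<.045)&(p[...,2]>.1);v,u=np.nonzero(m);u0,v0=u.min()-8,v.min()-8
cr=rgb[v0:v.max()+8,u0:u.max()+8,::-1];print(u0,v0,cr.shape)
cv2.imwrite("pics/w1.png",cv2.resize(cr,None,fx=6,fy=6,interpolation=cv2.INTER_CUBIC))
g=(rgb[...,1]>rgb[...,0]*1.4)&(p[...,2]>.12)&(p[...,2]<.135)
P=p[g][:,:2]; print(cv2.minAreaRect((P*1000).astype(np.float32)))
np.savez("w1.npz",p=p,rgb=rgb,H=f["hand_eye"],K=[f["fx"],f["fy"],f["cx"],f["cy"]],t=s["tcp_pos"],r=s["eef_rot"])
E
```

```text
6.6 [0.58420011 0.19455853 0.28484683] [ 0.2012107   0.44750259 -0.54946454]
centre [0.6457442  0.18039828 0.02582552] lug deg 165.61787412732482 n 107 to lock(166.4) cw deg 359.2178741273248
283 75 (325, 116, 3)
((606.8502197265625, -2.9151229858398438), (218.9635009765625, 167.56686401367188), 76.78919982910156)
```

View pics/w1.png

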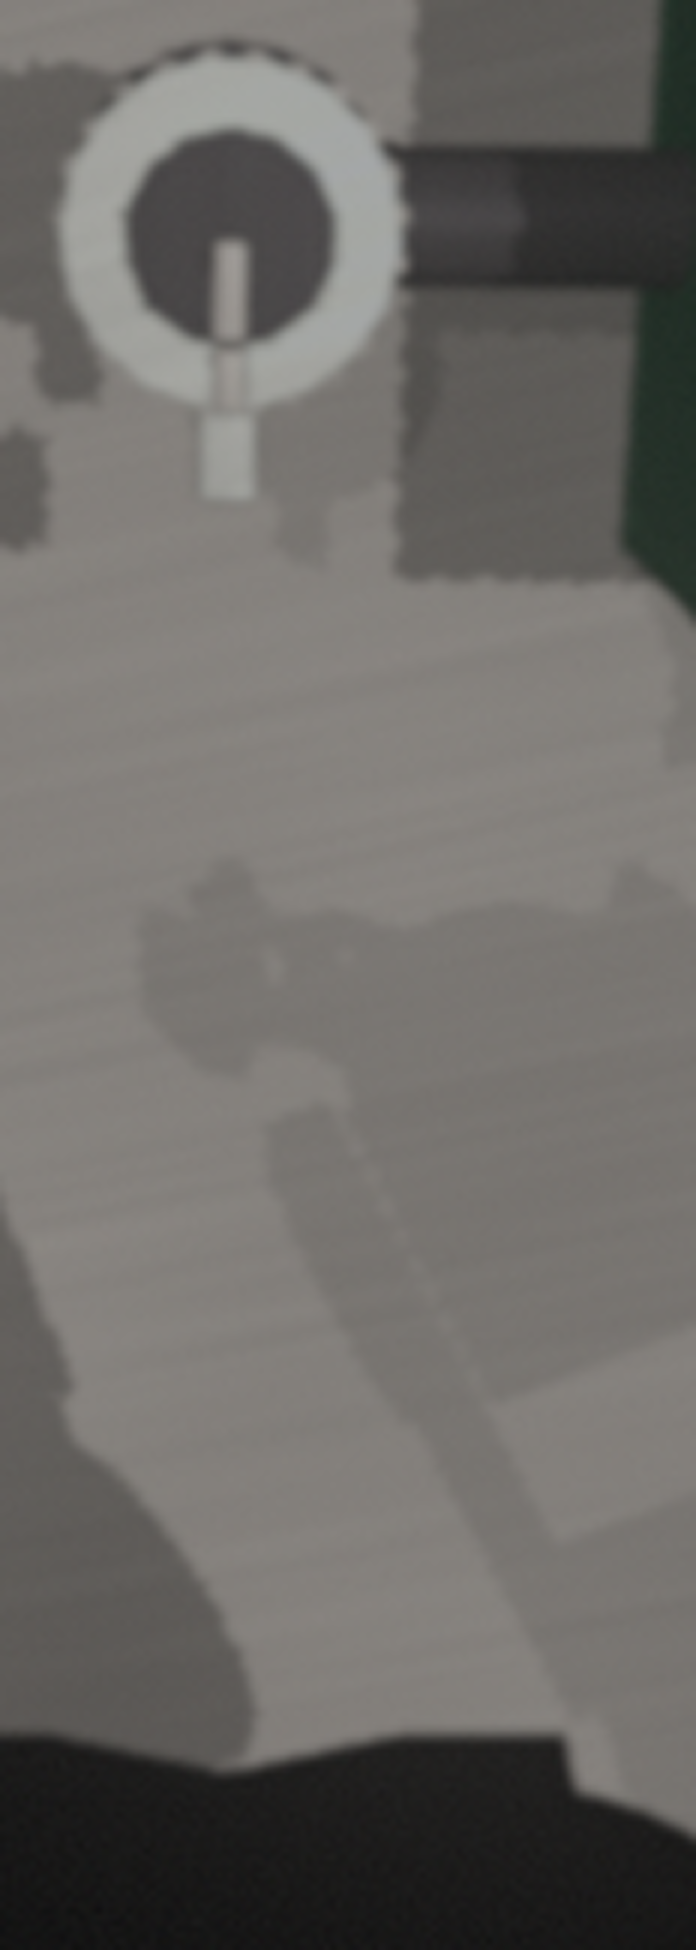

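The collar is locked: the fixed rib (231,290), collar rib (230,375) and lug (228,455) in the crop lie in one line, within about 1°. Next is the handle.

```bash
python3 - <<'E'
from h import *
plan([.559,-.061,.285],-13.6,1)
E
```

```text
n 1 shift/row in present tool axes [ 0.0317  0.2545 -0.0018] turn/row [ 6.0000e-04 -1.7000e-03 -1.5587e+00] total deg [  0.   -0.1 -89.3]
```

Emit:
{"op": "arm_command", "data": {
  "steps": [
    [0.005, 0.042, 0, 0, 0, 0, -1],
    [0.005, 0.042, 0, 0, 0, 0, -1],
    [0.005, 0.042, 0, 0, 0, 0, -1],
    [0.005, 0.042, 0, 0, 0, 0, -1],
    [0.005, 0.043, 0, 0, 0, 0, -1],
    [0.006, 0.043, 0, 0, 0, -0.13, -1],
    [0, 0, 0, 0, 0, -0.13, -1],
    [0, 0, 0, 0, 0, -0.13, -1],
    [0, 0, 0, 0, 0, -0.13, -1],
    [0, 0, 0, 0, 0, -0.13, -1],
    [0, 0, 0, 0, 0, -0.13, -1],
    [0, 0, 0, 0, 0, -0.13, -1]
  ]
}}

```text
time_s: 7.85
tcp_pos: [0.5591, -0.0612, 0.2808]
eef_rot: [-2.956, -1.06, 0.003]
contact_force: [-0.2, -0.7, -0.8]
gripper_width: 0.0852
grip_force: 0.0
```

Emit:
{"op": "arm_command", "data": {
  "steps": [
    [0, 0, 0, 0, 0, -0.13, -1],
    [0, 0, 0, 0, 0, -0.13, -1],
    [0, 0, 0, 0, 0, -0.13, -1],
    [0, 0, 0, 0, 0, -0.13, -1],
    [0, 0, 0, 0, 0, -0.12, -1],
    [0, 0, 0, 0, 0, 0, -1]
  ]
}}

```text
time_s: 8.45
tcp_pos: [0.559, -0.0611, 0.281]
eef_rot: [-2.476, -1.932, 0.002]
contact_force: [-0.6, 0.5, 0.5]
gripper_width: 0.0857
grip_force: 0.0
```

```bash
python3 - <<'E'
from h import *
f=grab("wrist");s=f["state"];p=cloud(f);print(s["time_s"],s["tcp_pos"],s["joints"])
cv2.imwrite("pics/w2.png",f["frame"][:,:,::-1])
m=(p[...,2]>.165)&(p[...,2]<.19)&(abs(p[...,0]-.559)<.06)&(abs(p[...,1]+.061)<.1)
H=p[m];print(len(H));r=cv2.minAreaRect((H[:,:2]*1000).astype(np.float32));print(r,H[:,2].max())
plan([.559,-.061,.17],-13.6,1)
E
```

```text
8.45 [ 0.55899707 -0.06105372  0.28097142] [-2.26213761e-01  3.66952364e-01  1.66722830e+00 -9.78498210e-05
  1.10936826e+00  1.93840986e-02]
2998
((561.0430297851562, -61.076873779296875), (151.53128051757812, 11.979342460632324), 76.4664077758789) 0.18218868058117593
n 1 shift/row in present tool axes [1.000e-04 2.000e-04 1.111e-01] turn/row [-0.0017  0.0002 -0.0124] total deg [-0.1  0.  -0.7]
```

View pics/w2.png

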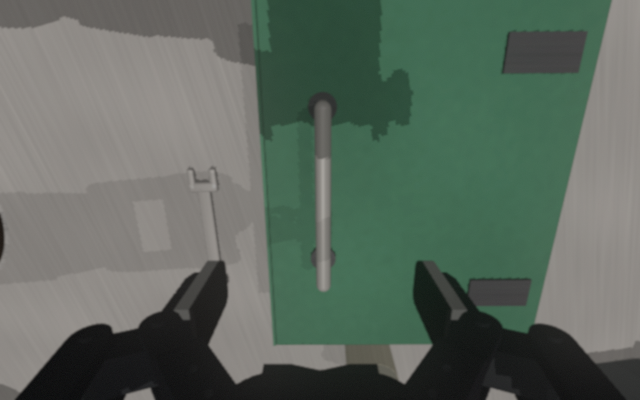

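The wrist view shows the bar upright at column 322, centred between the open fingers and clear of both posts. Descending and gripping.

Emit:
{"op": "arm_command", "data": {
  "grip_force": 50,
  "steps": [
    [0, 0.001, 0.03, 0, 0, -0.012, -1],
    [0, 0, 0.03, 0, 0, 0, -1],
    [0, 0, 0.025, 0, 0, 0, -1],
    [0, 0, 0.015, 0, 0, 0, -1],
    [0, 0, 0.011, 0, 0, 0, -1],
    [0, 0, 0, 0, 0, 0, 1],
    [0, 0, 0, 0, 0, 0, 1],
    [0, 0, 0, 0, 0, 0, 1],
    [0, 0, 0, 0, 0, 0, 1],
    [0, 0, 0, 0, 0, 0, 1],
    [0, 0, 0, 0, 0, 0, 1],
    [0, 0, 0, 0, 0, 0, 1]
  ]
}}

```text
time_s: 9.7
tcp_pos: [0.5609, -0.0612, 0.1721]
eef_rot: [2.464, 1.944, 0.004]
contact_force: [5.6, -1.5, 0.3]
gripper_width: 0.0101
grip_force: 48.7
```

```bash
python3 - <<'E'
import numpy as np
r=np.hypot(.215,.055);a=np.arctan2(.055,.215)+np.radians(np.r_[0,1,np.arange(3,51,2.5),50])
y=-r*np.cos(a);z=r*np.sin(a)
print(np.c_[np.round(np.diff(y),4),np.round(-np.diff(z),4)].tolist())
E
```

```text
[[0.001, -0.0037], [0.0022, -0.0074], [0.0031, -0.0092], [0.0035, -0.009], [0.0039, -0.0089], [0.0043, -0.0087], [0.0046, -0.0085], [0.005, -0.0083], [0.0054, -0.0081], [0.0057, -0.0078], [0.006, -0.0076], [0.0064, -0.0073], [0.0067, -0.007], [0.007, -0.0067], [0.0073, -0.0064], [0.0075, -0.0061], [0.0078, -0.0057], [0.008, -0.0054], [0.0083, -0.005], [0.0085, -0.0047], [0.0087, -0.0043], [-0.0017, 0.0008]]
```

Emit:
{"op": "arm_command", "data": {
  "steps": [
    [0, 0.001, -0.0037, 0, 0, 0, 1],
    [0, 0.0022, -0.0074, 0, 0, 0, 1],
    [0, 0.0031, -0.0092, 0, 0, 0, 1],
    [0, 0.0035, -0.009, 0, 0, 0, 1],
    [0, 0.0039, -0.0089, 0, 0, 0, 1],
    [0, 0.0043, -0.0087, 0, 0, 0, 1],
    [0, 0.0046, -0.0085, 0, 0, 0, 1],
    [0, 0.005, -0.0083, 0, 0, 0, 1],
    [0, 0, 0, 0, 0, 0, 1]
  ]
}}

```text
time_s: 10.6
tcp_pos: [0.5868, -0.0674, 0.236]
eef_rot: [2.466, 1.946, 0.0]
contact_force: [-1.7, 0.5, -4.8]
gripper_width: 0.0104
grip_force: 49.0
```

```bash
cat >> h.py <<'E'
def lid():
    for n in("side","top"):
        f=grab(n);p=cloud(f);rgb=f["frame"].astype(int)
        e=np.array([.972,-.236]);t=(p[...,:2]-[.641,-.081])@e; w=(p[...,:2]-[.641,-.081])@np.array([.236,.972])
        m=(rgb[...,1]>rgb[...,0]*1.5)&(p[...,2]>.13)&(abs(t)<.16)&(abs(w)<.165)
        P=p[m]
        for _ in range(4):
            c=P.mean(0);nrm=np.linalg.svd(P-c,full_matrices=False)[2][2];nrm*=np.sign(nrm[2]);d=(P-c)@nrm;P=P[abs(d)<max(.002,2*d.std())]
        print(n,len(P),"normal",nrm.round(3),"angle",np.degrees(np.arctan2(np.hypot(*nrm[:2]),nrm[2])),"rms",d.std())
        cv2.imwrite(f"pics/lid_{n}.png",f["frame"][:,:,::-1])
    s=ctrl.observe();print(s["time_s"],s["tcp_pos"],s["contact_force"],s["wrist_torque"],s["joints"],s["grip_force"])
E
python3 -c "
from h import *
lid()"
```

```text
side 5766 normal [ 0.292 -0.07   0.954] angle 17.460596428993053 rms 0.001012214218606595
top 4781 normal [ 0.29  -0.069  0.954] angle 17.35248086428419 rms 0.0011467406595519719
10.7 [ 0.58611565 -0.06729796  0.23487487] [-0.90075599 -0.64959893 -4.40257967] [-0.00860533  0.40923183 -0.02957448] [-2.26176809e-01  4.51972535e-01  1.65950787e+00 -2.20119077e-04
  1.03089593e+00  8.92783258e-03] 48.99440288543701
```

The lid follows, at 17.4° against 18° commanded, with small forces. Continuing the arc.

Emit:
{"op": "arm_command", "data": {
  "steps": [
    [0, 0.0054, -0.0081, 0, 0, 0, 1],
    [0, 0.0057, -0.0078, 0, 0, 0, 1],
    [0, 0.006, -0.0076, 0, 0, 0, 1],
    [0, 0.0064, -0.0073, 0, 0, 0, 1],
    [0, 0.0067, -0.007, 0, 0, 0, 1],
    [0, 0.007, -0.0067, 0, 0, 0, 1],
    [0, 0.0073, -0.0064, 0, 0, 0, 1],
    [0, 0.0075, -0.0061, 0, 0, 0, 1],
    [0, 0.0078, -0.0057, 0, 0, 0, 1],
    [0, 0, 0, 0, 0, 0, 1]
  ]
}}

```text
time_s: 11.7
tcp_pos: [0.6444, -0.0813, 0.3012]
eef_rot: [2.466, 1.945, -0.0]
contact_force: [-16.8, 0.9, 16.6]
gripper_width: 0.0104
grip_force: 50.2
```

```bash
python3 -c "
from h import *
lid()"
```

```text
side 3268 normal [ 0.624 -0.15   0.767] angle 39.917127032357676 rms 0.0005922526238676002
top 3222 normal [ 0.624 -0.151  0.767] angle 39.93374637706608 rms 0.0008807601705708493
11.8 [ 0.643771   -0.08118819  0.30072572] [-15.82395158   1.04042345  15.24767095] [ 0.27237473  2.7564926  -0.05576783] [-2.26974382e-01  4.80557013e-01  1.42332490e+00 -6.04110259e-04
  1.23792352e+00  8.08281964e-03] 50.074973702430725
```

The force of about 22 N points outward along the radius, so the commanded arc is about 3 mm too small. I'll shift outward and carry on.

Emit:
{"op": "arm_command", "data": {
  "steps": [
    [0, -0.001, -0.0013, 0, 0, 0, 1],
    [0, -0.001, -0.0013, 0, 0, 0, 1],
    [0, 0.008, -0.0054, 0, 0, 0, 1],
    [0, 0.0082, -0.0052, 0, 0, 0, 1],
    [0, 0.0084, -0.0049, 0, 0, 0, 1],
    [0, 0, 0, 0, 0, 0, 1],
    [0, 0, 0, 0, 0, 0, 1]
  ]
}}

```text
time_s: 12.5
tcp_pos: [0.6669, -0.0868, 0.3166]
eef_rot: [2.466, 1.945, -0.0]
contact_force: [-6.1, -2.3, 3.2]
gripper_width: 0.0101
grip_force: 50.2
```

```bash
python3 -c "
from h import *
lid()"
```

```text
side 2122 normal [ 0.709 -0.171  0.684] angle 46.82599579528753 rms 0.0008556383431646897
top 2680 normal [ 0.711 -0.175  0.681] angle 47.07097414657845 rms 0.0008957426408255634
12.6 [ 0.66675677 -0.08674258  0.31653686] [-6.1028147  -1.09100693  2.02894921] [-0.30367494  1.11152058 -0.01906163] [-2.27373971e-01  5.06677163e-01  1.33639146e+00 -4.72519568e-04
  1.29802343e+00  7.76102939e-03] 50.100443959236145
```

View pics/lid_side.png

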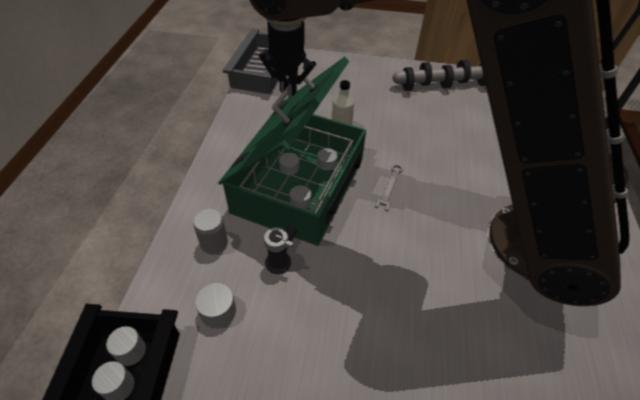

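The side view shows the lid open with the gripper holding the bar at (295,95). The collar at (277,240), bottle, can, piston and wrench have not moved. About 3° remain.

Emit:
{"op": "arm_command", "data": {
  "steps": [
    [0, 0.004, -0.0022, 0, 0, 0, 1],
    [0, 0.004, -0.002, 0, 0, 0, 1],
    [0, 0.0025, -0.0012, 0, 0, 0, 1],
    [0, 0, 0, 0, 0, 0, 1],
    [0, 0, 0, 0, 0, 0, 1],
    [0, 0, 0, 0, 0, 0, 1]
  ]
}}

```text
time_s: 13.2
tcp_pos: [0.677, -0.0892, 0.3222]
eef_rot: [2.466, 1.945, 0.0]
contact_force: [-5.8, -1.9, 3.2]
gripper_width: 0.0099
grip_force: 49.9
```

```bash
python3 -c "
from h import *
lid();lid()
f=grab('top');p=cloud(f)
for n,(u,v) in dict(can=(263,98),piston=(195,130),bottle=(481,201),wr=(370,271)).items(): print(n,p[v,u])
collar(p,f['frame'],[.6437,.1805])"
```

```text
side 1615 normal [ 0.738 -0.178  0.651] angle 49.417212230373515 rms 0.001556874762618962
top 2392 normal [ 0.744 -0.183  0.642] angle 50.03726940274961 rms 0.0010651489294351154
13.3 [ 0.67696767 -0.0892097   0.3221503 ] [-5.15809951 -2.16115215  3.04130286] [-0.29054212  1.17246651 -0.02145859] [-2.27517191e-01  5.19989615e-01  1.29860405e+00 -4.88876884e-04
  1.32214903e+00  7.68293881e-03] 49.87157106399536
side 1610 normal [ 0.739 -0.178  0.65 ] angle 49.438642232311665 rms 0.0015227542550904924
top 2414 normal [ 0.744 -0.183  0.643] angle 50.010797450784125 rms 0.0010721595370380753
13.4 [ 0.67695264 -0.08921719  0.32216964] [-5.24355738 -2.10769942  3.00350198] [-0.27530453  1.13701505 -0.05244142] [-2.27544135e-01  5.19941831e-01  1.29863788e+00 -4.56289732e-04
  1.32213138e+00  7.64503920e-03] 49.87202167510986
can [0.81597667 0.1493097  0.10004205]
piston [0.74623671 0.32538966 0.06069005]
bottle [ 0.55567983 -0.34860767  0.1675695 ]
wr [ 0.4490201  -0.02093612  0.69479388]
centre [0.64278587 0.18017684 0.02470812] lug deg 167.213324341977 n 16 to lock(166.4) cw deg 0.813324341976994
```

The lid is steady at about 49.8° and the collar is aligned within about 1°. The can, piston and bottle are where they started. The arm now hides the wrench from the top camera, but the last side view showed it in place.

```bash
python3 -c "
from h import *
print(ctrl.sign_off())"
```

```text
the job is handed in; nothing more can be done
None
```

I handed the job in: the strainer collar was turned to locked first (ribs in line within about 1°), then the lid was raised and is held steady at about 50° (cameras read 49.4–50.0°), with the bottle, can, piston and wrench left in place.

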